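# Clear the offcuts and set the cam clamp with its gauge

## Robot

A 7-joint arm with a two-finger parallel gripper is mounted at the origin on the work surface. World frame = base frame: x ahead of the robot, y to its left, z up, the work surface at z = 0. Lengths are in m, angles in rad, forces in N, time in s.
With the tool pointing down it reaches from about 0.4 to 0.9 m from the base axis. Payload 5.6 kg.
Tool frame: the origin (TCP) lies midway between the tips of the shut fingers; the grasp point (between the pads) lies 19 mm behind it; z points along the fingers, y is the line along which they close (so a half turn about z gives the same grasp; the last joint's range is limited). The gripper opens to 92 mm and grips with 3 to 60 N. Pads are 20 mm wide; open, the fingers measure 128 mm over their backs; the gripper's body (75 mm by 189 mm) begins 69 mm behind the grasp point.
Start: joints at [-1.165, 0.468, -0.012, 1.603, 0.006, 1.071, -0.056], TCP at [0.282, 0.586, 0.215] pointing down, gripper open.
Joint ranges: [-2.53, 2.53], [-0.31, 2.02], [-1.57, 1.55], [0.28, 2.44], [-1.29, 4.43], [0.15, 1.84], [-2.92, 2.92]. Speed limits (rad/s): [2.57, 2.57, 3.14, 3.14, 3.14, 3.14, 3.14].

## Interface

Orientations are given as a 3x3 rotation matrix whose columns are the frame's x, y, z axes.
In Python, from station import env, effector, solver, viewer, workorder, search_frame, tip_of gives the robot as it stands. Calls block until the motion is done:
- env.reach(position, orientation): joint-space move of the TCP to a pose.
- env.movel(position, frame=None, rate=0.15): straight line of the TCP; frame=None keeps the orientation; rate is the mean speed in m/s.
- env.goto_joints(angles): joint-space move.
- effector.release() and effector.grasp(squeeze=None): open the fingers fully, or close them until they stop; squeeze is the grip in N (None keeps the last).
- env.pause(seconds).
- solver.inverse_kinematics(position, orientation): joint angles nearest the present ones, or None.
- env.sense(): the state.
- viewer.read_camera(name): name is "scene" or "top" or "wrist"; returns (picture, depth): 400x640x3 uint8, red, green, blue; 400x640 float32, m along the optical axis (not along the pixel's ray), 0 where there is no reading.
- viewer.camera_info(name): a dict with "intrinsics" (3x3 intrinsics, pixels), "dist_coeffs" ([k1, k2, p1, p2, k3] as OpenCV has them; the pictures are not rectified), "eye" and "rotation" of the camera in the world; the wrist camera has in their place "T_tool_cam" (4x4, takes a point from camera to tool coordinates, whose origin is the TCP and whose axes are the flange's). Camera axes: x right, y up, looking along -z (the intrinsics and any distortion apply to the point x, -y, -z); pixel columns grow to the right and rows downward; lengths in m; the calibration is good to about 2 mm. A picture is of the moment at which its call begins: read the wrist's pose just before it. camera_info takes no time and is no camera call.
A pose or a line that the arm cannot do raises env.PlanningError and nothing moves.
- workorder.finish_job(): hands the job in; it is judged then, once.
Trained networks look in the newest picture that a camera, given by its name, has taken for a name from the list of things; names that differ only in an ending like _2 or _b are one class to them, and where a whole thing is asked for, a point or a joint stands for the part that bears it (a point fixed in the world has none). Each returns a list of dicts, best first, with "score" (0 to 1); they miss things now and then, are a little off and sometimes report something else, mostly with a low value. They report only what shows in the picture. A call takes as long as a camera call. They do not tell look-alikes from the thing itself.
- search_frame(camera, name): "at" ([x, y, z] in m, in world coordinates, good to about 4 mm: the middle of the surface that is visible of it).
- tip_of(camera, name): "at" ([x, y, z] in m, in world coordinates, good to about 4 mm: a listed point, or the origin of a listed thing).
The state is a dict: "t": time; "joint_positions": joint angles; "joint_velocities": joint speeds; "tau": joint torques, N m; "ee_pos": TCP position; "tcp_rot": TCP orientation; "wrist_force": force on the tool from outside, world axes, zero at the start; "moment": the same for the moment, N m; "gripper_width": finger opening in m; "grasp_force": force on a finger pad.
Only numpy, scipy, OpenCV 4.12 (cv2) and the standard library are available. Lean on these libraries where they do the work, as an engineer would, in place of code of your own. Each camera call takes 0.05 s, during which the arm holds its last target. There are 200 camera calls.

## Task

Get the model-maker's bench ready for the next cut: put every wood offcut and paper ball that lies on the green cutting mat into the grey bin, and set up the aluminium cam jig: flip its orange lever up, slide the steel gauge blade (red handle) under the cam until its end is home against the blue stop, and flip the lever fully down again so that the cam nips the blade. Leave the little chair and the two bottles where they stand.

Things in the scene. Friction and masses are not known exactly. Their poses are not given: they have to be found in the camera images.
- bin: grey open bin, fixed to the bench, 200 (its x) x 160 (its y) x 70 mm high, walls 5 mm; origin at the centre of its underside, on the mat
- jig: fixed aluminium jig on the mat; origin on its underside below the cam; x: the way the blade goes in (away from the robot), y left. Base plate 6 mm thick, x -100 to 70, y +-50 mm. Channel 44 mm wide from x = -36 mm between 18 mm high rails, flared mouth from x = -58. Two plates at x = +-22 bridge it from 19 to 53 mm up (slot 13 mm high). Blue stop, 20 mm high, at x = 30
- jig_stop (a point): the foot of the blue stop's face in the jig, middle of the channel, on top of the base plate: the front end of the blade's underside belongs here (frame as the jig's)
- cam_hinge (a point): point on the axis of the cam lever, fixed in the jig's frame (axis along the jig's x), about 36 mm above the jig's origin
- cam_grip (a point): place to grip on the orange lever: centre of its end paddle, 64 mm from the hinge axis; paddle 32 mm along the lever, 18 mm wide (along the jig's x), 14 mm thick. The frame turns with the lever
- cam (a joint): cam lever (rad), 0 to 1.4, turning about the jig's x. 0: down, pointing to the jig's +y and 0.25 rad above level, cam 5 mm above the base plate. 1.4: up, about vertical, cam over 15 mm above it (over 10 mm from 0.75 on). Stays where left; needs about 2 N at the paddle, more over the last 0.2 rad on the 6 mm blade
- gauge: loose setting gauge, about 0.16 kg, lying on the mat: flat steel blade 130 long x 40 wide x 6 mm thick, from x = -15 to +115 mm, and upright red handle 28 (x) x 22 (y) mm, its top 66 mm above the underside. Origin on the underside below the middle of the handle, x along the blade to its front end, z up
- gauge_tip (a point): middle of the front end of the gauge blade, on its underside, 115 mm from the gauge's origin along its x
- off_block: pale wood offcut, block 80 (x) x 32 (y) x 28 mm. It starts on the green cutting mat (3 mm thick, top face 3 mm above the bench); origin at the centre of its underside, z up at the start. In a run with fewer pieces it may be absent.
- off_step: brown wood offcut with a step at both ends, 86 (x) x 30 (y) x 28 mm high in its middle 46 mm, 14 mm high at the ends. It starts on the green cutting mat (3 mm thick, top face 3 mm above the bench); origin at the centre of its underside, z up at the start. In a run with fewer pieces it may be absent.
- off_ply: dark wood offcut, 62 (x) x 44 (y) x 20 mm. It starts on the green cutting mat (3 mm thick, top face 3 mm above the bench); origin at the centre of its underside, z up at the start. In a run with fewer pieces it may be absent.
- off_stub: brown square stick end, 88 (x) x 24 (y) x 24 mm. It starts on the green cutting mat (3 mm thick, top face 3 mm above the bench); origin at the centre of its underside, z up at the start. In a run with fewer pieces it may be absent.
- paper1: stiff crumpled white paper ball, 48 x 48 x 46 mm high, grip along its y. It starts on the green cutting mat (3 mm thick, top face 3 mm above the bench); origin at the centre of its underside, z up at the start. In a run with fewer pieces it may be absent.
- paper2: like paper1. It starts on the green cutting mat (3 mm thick, top face 3 mm above the bench); origin at the centre of its underside, z up at the start. In a run with fewer pieces it may be absent.
- chair: miniature wooden chair 46 x 46 x 95 mm, bystander at the far side of the mat, to be left alone; origin at the centre of its underside
- stain: dark bottle with a brown label, 48 mm across, 120 mm high, bystander, to be left alone; origin under its centre
- glue: white bottle with an orange cap, 44 mm across, 105 mm high, bystander, to be left alone; origin under its centre
Not all that is in view belongs to the job. What is shaped like the paper1 but black or turquoise is not meant.

How it is judged:
On the way, in this order (a step that is already met when the one before it is completed fails the run):
1. the cam lever is flipped up (past 0.9 rad) (value of joint cam above 0.9 rad), for 0.1 s.
2. the gauge blade is home, within 6 mm of the stop (x of gauge_tip in the frame of jig between 0.024 and 0.036 m and y of gauge_tip in the frame of jig between -0.008 and 0.008 m and z of gauge_tip in the frame of jig between 0.002 and 0.014 m and angle between the x axis of gauge and the x axis of jig, either way round below 0.15 rad and angle between gauge's own z axis and vertical below 0.15 rad), for 0.2 s.
3. the lever is down on the blade (below 0.35 rad) (all of step 2 and value of joint cam below 0.35 rad), for 0.2 s.
At the end, for the whole second after the job is handed in: Every offcut and paper ball present lies at rest inside the bin's walls (its origin less than 90 mm above the bin's underside); the gauge blade lies flat in the jig's channel, its front end within 6 mm of the stop; the lever is down, below 0.35 rad; the gauge is at rest (all of step 3 and x of off_block in the frame of bin between -0.1 and 0.1 m and y of off_block in the frame of bin between -0.08 and 0.08 m and z of off_block in the frame of bin between -0.005 and 0.09 m and linear speed of each of off_block, off_step, off_ply, off_stub, paper1, paper2 below 0.03 m/s and x of off_step in the frame of bin between -0.1 and 0.1 m and y of off_step in the frame of bin between -0.08 and 0.08 m and z of off_step in the frame of bin between -0.005 and 0.09 m and x of off_ply in the frame of bin between -0.1 and 0.1 m and y of off_ply in the frame of bin between -0.08 and 0.08 m and z of off_ply in the frame of bin between -0.005 and 0.09 m and x of off_stub in the frame of bin between -0.1 and 0.1 m and y of off_stub in the frame of bin between -0.08 and 0.08 m and z of off_stub in the frame of bin between -0.005 and 0.09 m and x of paper1 in the frame of bin between -0.1 and 0.1 m and y of paper1 in the frame of bin between -0.08 and 0.08 m and z of paper1 in the frame of bin between -0.005 and 0.09 m and x of paper2 in the frame of bin between -0.1 and 0.1 m and y of paper2 in the frame of bin between -0.08 and 0.08 m and z of paper2 in the frame of bin between -0.005 and 0.09 m and linear speed of gauge below 0.02 m/s); the robot touches nothing.
It fails at once if the chair is shifted by more than 30 mm or tipped (distance of chair from where it was at the start of the episode above 0.03 m or angle between chair's own z axis and vertical above 0.4 rad).
It fails at once if the stain bottle is shifted by more than 30 mm or tipped (distance of stain from where it was at the start of the episode above 0.03 m or angle between stain's own z axis and vertical above 0.4 rad).
It fails at once if the glue bottle is shifted by more than 30 mm or tipped (distance of glue from where it was at the start of the episode above 0.03 m or angle between glue's own z axis and vertical above 0.4 rad).
Of off_block, off_step, off_ply, off_stub, paper1, paper2 only 4 to 6 are there at a start; the rules pass over those that are not, and their reading is None.
At some moment in a run one of off_block, off_step, off_ply, off_stub, paper1, paper2 may be knocked a few centimetres aside while the robot is not near it.
Once in a run the grip may slacken for a moment while it holds something.
It also fails if it takes over 208 s, if anything falls off the work surface, if the arm or the gripper's body presses on something with over 40 N, if the wrist force passes 120 N, or if a joint passes its speed limit or range.

## Working session

There is one attempt and no reset: what is moved stays moved. The work goes in short steps, each a Python script; the robot and the scene stay as the last script left them, time stands still between calls to the robot, and variables do not carry over. Pictures are saved under pics/ and viewed, at most 14 in all, crops included, and the job is handed in when it is done.

```bash
ls; mkdir -p pics
cat > h.py <<'E'
import numpy as np, cv2
from station import env, effector, solver, viewer, workorder, search_frame, tip_of
def shot(cam,fn=None):
    s=env.sense(); im,d=viewer.read_camera(cam)
    if fn: cv2.imwrite('pics/'+fn,im[:,:,::-1])
    return im,d,s
def cloud(cam,d,s):
    c=viewer.camera_info(cam); K=np.array(c['intrinsics']); D=np.array(c['dist_coeffs'],float)
    v,u=np.mgrid[0:d.shape[0],0:d.shape[1]]
    p=cv2.undistortPoints(np.stack([u,v],-1).reshape(-1,1,2).astype(np.float64),K,D).reshape(d.shape+(2,))
    P=np.stack([p[...,0]*d,-p[...,1]*d,-d],-1)
    if cam=='wrist':
        T=np.array(c['T_tool_cam']); P=P@T[:3,:3].T+T[:3,3]
        return P@np.array(s['tcp_rot']).T+np.array(s['ee_pos'])
    return P@np.array(c['rotation']).T+np.array(c['eye'])
E
python3 - <<'E'
from h import *
im,d,s=shot('top','top0.png'); P=cloud('top',d,s)
np.savez('top0.npz',im=im,P=P,d=d)
r=lambda a:np.round(a,3).tolist()
for n in ['bin','jig','gauge','off_block','off_step','off_ply','off_stub','paper1','chair','stain','glue']:
    print(n,[(r(x['at']),round(x['score'],2)) for x in tip_of('top',n)])
for n in ['jig_stop','cam_hinge','cam_grip','gauge_tip']:
    print(n,[(r(x['at']),round(x['score'],2)) for x in tip_of('top',n)])
shot('scene','scene0.png')
print(s['t'],viewer.camera_info('top'))
E
```

```text
pics
bin [([0.574, -0.286, -0.001], 0.94)]
jig []
gauge [([0.522, -0.0, 0.001], 0.74)]
off_block [([0.56, -0.101, 0.003], 0.86), ([0.525, 0.001, 0.003], 0.41)]
off_step [([0.561, 0.1, 0.001], 0.81), ([0.768, 0.142, 0.005], 0.62)]
off_ply [([0.664, 0.095, 0.0], 0.9)]
off_stub [([0.668, -0.1, 0.005], 0.83), ([0.584, 0.265, 0.006], 0.38)]
paper1 [([0.306, -0.48, -0.0], 0.88), ([0.459, -0.101, 0.002], 0.73), ([0.446, 0.093, 0.001], 0.71), ([0.213, -0.304, 0.001], 0.68), ([0.554, 0.27, 0.04], 0.56), ([0.227, -0.4, -0.002], 0.54)]
chair [([0.755, 0.026, 0.006], 0.64)]
stain []
glue [([0.764, 0.142, 0.003], 0.62), ([0.66, 0.095, -0.0], 0.57), ([0.756, 0.027, 0.005], 0.39)]
jig_stop [([0.582, 0.266, 0.009], 0.71)]
cam_hinge [([0.555, 0.268, 0.039], 0.95), ([0.638, 0.011, 0.008], 0.23)]
cam_grip [([0.562, 0.33, 0.059], 0.75)]
gauge_tip [([0.64, 0.009, 0.008], 0.59)]
0.0 {'intrinsics': array([[429.93366065,   0.        , 322.56791607],
       [  0.        , 429.93366065, 195.67836941],
       [  0.        ,   0.        ,   1.        ]]), 'dist_coeffs': array([-0.10686764,  0.        ,  0.        ,  0.        ,  0.        ]), 'eye': array([ 0.29352425, -0.05047666,  1.21300593]), 'rotation': array([[ 0.01343409,  0.98503509, -0.17182954],
       [-0.99968781,  0.01685187,  0.01844727],
       [ 0.02106685,  0.17152808,  0.98495396]])}
```

View pics/top0.png

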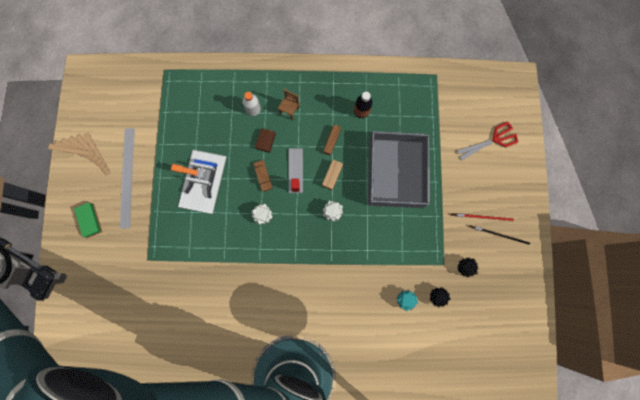

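View pics/scene0.png

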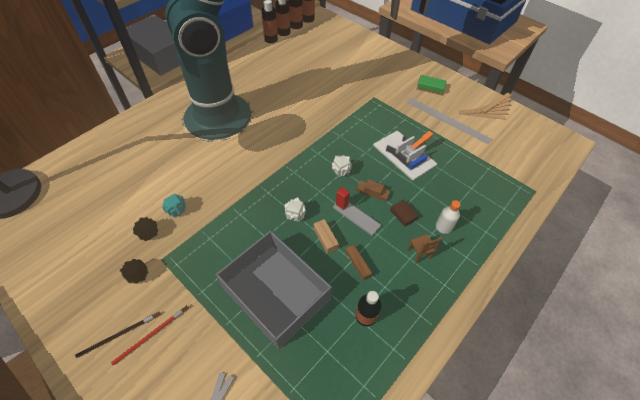

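The top view shows all six pieces: block (332,174), step (262,175), ply (264,140), stub (331,139) and white papers (262,214) and (333,211). The gauge is at (295,170) with its handle towards the robot. The jig is at (203,180), turned slightly, with its lever pointing left. The black and turquoise balls near (440,295) are decoys.

```bash
cat >> h.py <<'E'
def blobs(P,d,zmin=0.012,zmax=0.2,minpx=40,box=(0.38,0.85,-0.42,0.42)):
    m=((d>0)&(P[...,2]>zmin)&(P[...,2]<zmax)&(P[...,0]>box[0])&(P[...,0]<box[1])&(P[...,1]>box[2])&(P[...,1]<box[3])).astype(np.uint8)
    n,l,st,c=cv2.connectedComponentsWithStats(m,connectivity=4); out=[]
    for i in range(1,n):
        if st[i,4]<minpx: continue
        q=P[l==i]; top=np.percentile(q[:,2],90)
        t=q[q[:,2]>top-0.006] if top<0.045 else q
        (cx,cy),(w,h),a=cv2.minAreaRect((q[:,:2]*1000).astype(np.float32)); a=np.radians(a)
        if w<h: w,h,a=h,w,a+np.pi/2
        a=(a+np.pi/2)%np.pi-np.pi/2
        out.append(dict(c=np.array([cx,cy])/1000,L=w/1000,W=h/1000,yaw=a,top=top,n=len(q),pix=c[i]))
    return out
def show(bs):
    for b in bs: print(np.round(b['c'],3),'L%.3f W%.3f yaw%.2f top%.3f n%d'%(b['L'],b['W'],b['yaw'],b['top'],b['n']),b['pix'].round())
def down(yaw):  # tool x axis at 'yaw' in world, z down
    c,s=np.cos(yaw),np.sin(yaw); return np.array([[c,s,0],[s,-c,0],[0,0,-1.]])
E
python3 - <<'E'
from h import *
f=np.load('top0.npz');show(blobs(f['P'],f['d']))
P=f['P'];im=f['im'].astype(int)
print('mat z',P[230:250,180:420,2].mean())
# gauge blade grey pixels
g=(abs(im[...,0]-im[...,1])<25)&(abs(im[...,1]-im[...,2])<25)&(im.sum(-1)>270)
w=np.zeros_like(g);w[145:182,283:308]=1;q=P[g&w]
print(len(q),cv2.minAreaRect((q[:,:2]*1000).astype(np.float32)))
s=env.sense();print(np.round(s['tcp_rot'],3));print(viewer.camera_info('wrist'))
for n,p,y in [('jig',[.555,.27,.3],0)]:
  for k in (0,np.pi/2,-np.pi/2,np.pi): print(k,solver.inverse_kinematics(np.array(p),down(k)))
E
```

```text
[0.759 0.03 ] L0.048 W0.048 yaw1.13 top0.089 n374 [289. 103.]
[0.758 0.135] L0.044 W0.038 yaw-1.11 top0.107 n299 [251. 103.]
[ 0.756 -0.183] L0.049 W0.041 yaw1.28 top0.122 n372 [363. 105.]
[ 0.668 -0.097] L0.088 W0.024 yaw-0.35 top0.029 n255 [332. 139.]
[0.664 0.096] L0.063 W0.045 yaw-0.27 top0.026 n333 [265. 140.]
[ 0.577 -0.283] L0.202 W0.160 yaw-0.03 top0.074 n1469 [401. 167.]
[0.55  0.293] L0.114 W0.108 yaw1.48 top0.059 n766 [198. 174.]
[0.56 0.1 ] L0.088 W0.030 yaw0.34 top0.033 n319 [262. 175.]
[ 0.564 -0.098] L0.082 W0.032 yaw-0.39 top0.034 n331 [332. 174.]
[0.527 0.005] L0.028 W0.023 yaw-0.02 top0.071 n118 [295. 184.]
[ 0.458 -0.1  ] L0.052 W0.052 yaw-1.56 top0.051 n299 [332. 211.]
[0.445 0.096] L0.054 W0.051 yaw-1.36 top0.051 n307 [261. 214.]
mat z 0.007776865495924179
471 ((467.3098449707031, -6.936408996582031), (355.0867004394531, 47.98130416870117), 6.36984920501709)
[[-0.901  0.434  0.   ]
 [ 0.434  0.901  0.   ]
 [-0.     0.    -1.   ]]
{'intrinsics': array([[326.51655454,   0.        , 317.22248965],
       [  0.        , 326.51655454, 203.81021861],
       [  0.      
[... 185 characters left out ...]
560700e-01,
         7.98144338e-02],
       [ 9.99999676e-01,  7.74261504e-04,  2.18147498e-04,
        -7.24087525e-05],
       [-8.67968861e-06,  2.81560784e-01, -9.59543394e-01,
        -1.71132186e-01],
       [ 0.00000000e+00,  0.00000000e+00,  0.00000000e+00,
         1.00000000e+00]])}
0 [-0.98735732  0.37485179  0.64037485  1.62307044 -0.23494059  1.22194969
 -1.870245  ]
1.5707963267948966 [-0.77318823  0.34409081  0.34848316  1.60903102 -0.12342265  1.2102164
 -0.39990524]
-1.5707963267948966 [-0.3335208   0.35647016 -0.22794375  1.57770809  0.0841624   1.21705401
  2.56479486]
3.141592653589793 [-0.55142998  0.33947986  0.05792667  1.59340235 -0.0206121   1.20930748
  1.08128453]
```

Run:
```python
from h import *
env.reach(np.array([.545,.285,.24]),down(np.pi))
im,d,s=shot('wrist','w1.png');P=cloud('wrist',d,s);np.savez('w1.npz',im=im,P=P,d=d)
r=lambda a:np.round(a,3).tolist()
for n in ['jig','jig_stop','cam_hinge','cam_grip']:
    print(n,[(r(x['at']),round(x['score'],2)) for x in tip_of('wrist',n)])
env.reach(np.array([.55,.0,.24]),down(np.pi))
im,d,s=shot('wrist','w2.png');P=cloud('wrist',d,s);np.savez('w2.npz',im=im,P=P,d=d)
for n in ['gauge','gauge_tip']:
    print(n,[(r(x['at']),round(x['score'],2)) for x in tip_of('wrist',n)])
show(blobs(P,d)); print(s['t'],s['ee_pos'],s['wrist_force'])
a=cv2.hconcat([cv2.imread('pics/w1.png')[::1],cv2.imread('pics/w2.png')]);cv2.imwrite('pics/w12.png',cv2.resize(cv2.vconcat([a[:,:640],a[:,640:]]),(480,600)))
```

```text
jig [([0.557, 0.271, 0.008], 0.82)]
jig_stop [([0.585, 0.264, 0.008], 0.79)]
cam_hinge [([0.553, 0.274, 0.04], 0.75)]
cam_grip [([0.562, 0.331, 0.051], 0.92)]
gauge [([0.526, 0.003, 0.004], 0.67)]
gauge_tip [([0.641, 0.006, 0.002], 0.76)]
[0.444 0.095] L0.054 W0.052 yaw-1.27 top0.051 n2018 [402.  84.]
[ 0.456 -0.101] L0.055 W0.051 yaw-0.47 top0.051 n2015 [225.  95.]
[ 0.574 -0.284] L0.201 W0.162 yaw-0.03 top0.073 n14624 [ 78. 207.]
[0.549 0.291] L0.116 W0.102 yaw1.40 top0.058 n4510 [543. 181.]
[0.526 0.004] L0.028 W0.022 yaw0.03 top0.071 n637 [320. 160.]
[0.557 0.098] L0.086 W0.031 yaw0.31 top0.033 n1727 [395. 181.]
[ 0.561 -0.099] L0.080 W0.033 yaw-0.39 top0.033 n1882 [234. 185.]
[ 0.665 -0.097] L0.087 W0.024 yaw-0.36 top0.029 n950 [245. 258.]
[0.662 0.095] L0.063 W0.044 yaw-0.27 top0.025 n1255 [384. 260.]
[0.742 0.025] L0.061 W0.033 yaw-1.27 top0.049 n501 [338. 320.]
[0.749 0.124] L0.037 W0.012 yaw-0.74 top0.051 n414 [408. 318.]
[0.761 0.136] L0.021 W0.021 yaw-1.33 top0.110 n269 [430. 367.]
[0.775 0.02 ] L0.044 W0.008 yaw1.08 top0.098 n383 [334. 369.]
3.6833 [0.55028004 0.00183621 0.24005521] [ 0.03431389 -0.12927654  0.40185398]
```

View pics/w12.png

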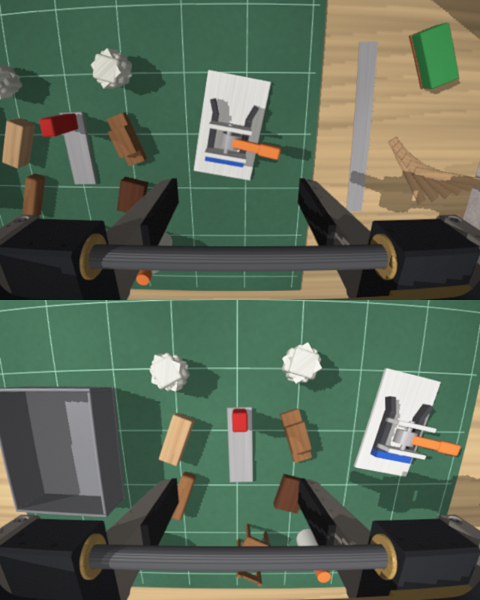

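The crop shows the jig's white plate around (232,125) with the blue stop on the far side and the lever to the left in world terms. Lower half: the gauge is in the middle at (240,440), pointing away from the robot. Next I'll fit the plate and blade outlines.

Run:
```python
from h import *
for fn in ('w1','w2'):
    f=np.load(fn+'.npz');im=f['im'].astype(int);P=f['P'];d=f['d']
    hsv=cv2.cvtColor(f['im'],cv2.COLOR_RGB2HSV)
    for name,box,m in [('plate',(.42,.66,.19,.36),(hsv[...,1]<45)&(hsv[...,2]>80)&(P[...,2]<.03)),
                     ('blade',(.49,.67,-.03,.04),(hsv[...,1]<60)&(hsv[...,2]>80)&(P[...,2]<.03)),
                     ('stop',(.55,.66,.19,.36),(hsv[...,0]>105)&(hsv[...,0]<125)&(hsv[...,1]>120)),
                     ('lever',(.5,.62,.25,.39),(hsv[...,0]<20)&(hsv[...,1]>160)&(hsv[...,2]>100))]:
        w=m&(d>0)&(P[...,0]>box[0])&(P[...,0]<box[1])&(P[...,1]>box[2])&(P[...,1]<box[3])
        w=cv2.morphologyEx(w.astype(np.uint8),cv2.MORPH_OPEN,np.ones((2,2)))
        n,l,st,c=cv2.connectedComponentsWithStats(w)
        q=P[l==1+st[1:,4].argmax()] if name!='plate' else P[w>0]
        print(fn,name,len(q),[np.round(x,1) for x in cv2.minAreaRect((q[:,:2]*1000).astype(np.float32))],'z',np.round(np.percentile(q[:,2],[5,50,95]),4))
    print('mat',np.median(P[(hsv[...,0]>60)&(hsv[...,0]<90)&(P[...,2]<.03)&(d>0)][:,2]))
```

```text
w1 plate 8018 [array([542., 275.]), array([103.6, 174.9]), np.float64(79.5)] z [0.008  0.01   0.0258]
w1 blade 2386 [array([557.8, 135.6]), array([136.9, 326.6]), np.float64(9.0)] z [0.0081 0.01   0.0114]
w1 stop 239 [array([538.2, 261.2]), array([143.1,  61. ]), np.float64(4.3)] z [0.0101 0.0298 0.0311]
w1 lever 883 [array([542.7, 302.5]), array([148.6,  58.5]), np.float64(33.3)] z [0.0048 0.0575 0.0663]
mat 0.00404516027428431
w2 plate 7342 [array([520.7, 164.6]), array([339.1, 175.2]), np.float64(79.6)] z [0.0073 0.0101 0.0281]
w2 blade 2712 [array([558.2,   6.9]), array([175.8,  42.7]), np.float64(1.5)] z [0.0041 0.0099 0.0114]
w2 stop 459 [array([545.7, 155.8]), array([342.7,  22.2]), np.float64(67.7)] z [0.0184 0.0298 0.0312]
w2 lever 835 [array([534.5, 204.9]), array([425.9,  21.5]), np.float64(75.4)] z [0.0054 0.0573 0.0663]
mat 0.004058987495088151
```

Run:
```python
from h import *
def loc(q,o,y): 
    c,s=np.cos(y),np.sin(y); v=q[:,:2]-o; return np.stack([v@[c,s],v@[-s,c]],-1)
for fn in ('w1','w2'):
    f=np.load(fn+'.npz');P=f['P'];d=f['d'];hsv=cv2.cvtColor(f['im'],cv2.COLOR_RGB2HSV)
    o=np.array([.5567,.2723]);J=loc(P.reshape(-1,3),o,-.183).reshape(400,640,2);Z=P[...,2]
    ins=(d>0)&(abs(J[...,0])<.12)&(abs(J[...,1])<.1)
    for name,m in [('plate',(hsv[...,1]<45)&(hsv[...,2]>80)&(abs(Z-.0095)<.002)),('stop',(hsv[...,0]>105)&(hsv[...,0]<125)&(hsv[...,1]>120)&(Z>.018)),('stopface',(hsv[...,0]>105)&(hsv[...,0]<125)&(hsv[...,1]>120)&(Z>.026)),
        ('lever',(hsv[...,0]<20)&(hsv[...,1]>160)&(Z>.03)),('leverend',(hsv[...,0]<20)&(hsv[...,1]>160)&(Z>.03)&(J[...,1]>.05)),('bridge',(Z>.050)&(Z<.062)&(hsv[...,1]<60))]:
        q=J[ins&m]; z=Z[ins&m]
        if len(q)<20: continue
        print(fn,name,len(q),'x',np.round(np.percentile(q[:,0],[1,5,50,95,99]),4),'y',np.round(np.percentile(q[:,1],[1,5,50,95,99]),4),'z',np.round(np.percentile(z,[5,50,95]),4), 'minrect' if name!='plate' else cv2.minAreaRect((q*1000).astype(np.float32)))
        if name=='leverend' or name=='lever': print('slope dx/dy',np.polyfit(q[:,1],q[:,0],1),'dz/dy',np.polyfit(q[:,1],z,1))
    m=(d>0)&(hsv[...,1]<70)&(hsv[...,2]>80)&(abs(Z-.0095)<.003)&(P[...,0]>.48)&(P[...,0]<.67)&(P[...,1]>-.03)&(P[...,1]<.04)
    q=P[m][:,:2]; h=cv2.minAreaRect((q*1000).astype(np.float32)); print(fn,'blade',len(q),h)
```

```text
w1 plate 7123 x [-0.1016 -0.0974 -0.047   0.0603  0.0658] y [-0.0514 -0.0487 -0.0056  0.0442  0.0473] z [0.0087 0.01   0.0111] ((-17.547996520996094, -2.0401153564453125), (100.47772979736328, 170.18104553222656), 89.96414947509766)
w1 stop 243 x [0.0324 0.0327 0.0355 0.0383 0.0387] y [-0.0327 -0.03   -0.0021  0.026   0.0285] z [0.0287 0.0299 0.031 ] minrect
w1 stopface 243 x [0.0324 0.0327 0.0355 0.0383 0.0387] y [-0.0327 -0.03   -0.0021  0.026   0.0285] z [0.0287 0.0299 0.031 ] minrect
w1 lever 866 x [-0.0119 -0.0111 -0.0038  0.0036  0.005 ] y [0.0069 0.0106 0.0468 0.0724 0.0748] z [0.0481 0.0585 0.0663] minrect
slope dx/dy [-0.01463794 -0.00313825] dz/dy [0.30027314 0.04450291]
w1 leverend 385 x [-0.012  -0.0118 -0.0043  0.0043  0.0054] y [0.0503 0.0513 0.0627 0.074  0.0753] z [0.0596 0.0636 0.0669] minrect
slope dx/dy [-0.00869924 -0.00353337] dz/dy [0.25333092 0.04758352]
w1 bridge 754 x [-0.0281 -0.0279  0.0155  0.0213  0.022 ] y [-0.0335 -0.0309 -0.0019  0.0265  0.0293] z [0.052  0.0567 0.0581] minrect
w1 blade 2292 ((575.9677734375, 5.337770462036133), (130.9751739501953, 42.
[... 478 characters left out ...]
55  0.0254  0.029 ] z [0.0283 0.0299 0.0312] minrect
w2 lever 836 x [-0.0109 -0.0096 -0.0026  0.0044  0.0057] y [0.0068 0.0102 0.0448 0.0709 0.0738] z [0.048  0.0576 0.0661] minrect
slope dx/dy [-0.00201302 -0.00255064] dz/dy [0.30266228 0.04471687]
w2 leverend 328 x [-0.0113 -0.0105 -0.0028  0.0053  0.0062] y [0.0505 0.0513 0.0619 0.0728 0.0743] z [0.0603 0.0638 0.0667] minrect
slope dx/dy [ 0.00848625 -0.00320721] dz/dy [0.24573586 0.04846354]
w2 bridge 625 x [-0.027  -0.0266  0.0161  0.0219  0.0224] y [-0.0349 -0.034  -0.005   0.0265  0.0288] z [0.0528 0.0569 0.0582] minrect
w2 blade 2484 ((576.0367431640625, 5.820661544799805), (131.05125427246094, 40.06905746459961), 1.5764217376708984)
```

```bash
cat >> h.py <<'E'
JO=np.array([.5538,.2706,.003]); JY=-.183
RJ=np.array([[np.cos(JY),-np.sin(JY),0],[np.sin(JY),np.cos(JY),0],[0,0,1]])
def jw(x,y,z): return JO+RJ@np.array([x,y,z])
def lever(th,dz=-.014): # TCP for lever angle
    a=.25+th; return jw(0,.064*np.cos(a),.036+.064*np.sin(a)+dz)
def st(tag=''):
    s=env.sense(); print(tag,'t%.1f'%s['t'],'p',np.round(s['ee_pos'],4),'F',np.round(s['wrist_force'],1),'w%.4f g%.1f'%(s['gripper_width'],s['grasp_force'])); return s
E
python3 - <<'E'
from h import *
R=down(JY+np.pi/2)
p=lever(0); env.reach(p+[0,0,.1],R); env.movel(p,rate=.12); st('at')
effector.grasp(15); st('grip')
for th in np.arange(.15,1.31,.1): env.movel(lever(th),rate=.08)
st('up'); effector.release(); st()
env.movel(lever(1.25)+[0,0,.08],rate=.2)
im,d,s=shot('wrist'); 
print([(np.round(x['at'],3),x['score']) for x in tip_of('wrist','cam_grip')])
shot('top','top1.png'); im=cv2.imread('pics/top1.png')
cv2.imwrite('pics/top1.png',im)
print([(np.round(x['at'],3),x['score']) for x in tip_of('top','cam_grip')])
E
```

```text
at t6.7 p [0.5657 0.3319 0.0416] F [ 0.1 -0.   0.7] w0.0922 g0.0
grip t7.8 p [0.5653 0.3315 0.0408] F [ 1.3 -0.3 -0.6] w0.0181 g15.0
up t10.8 p [0.555  0.2758 0.0896] F [2.2 2.  6.5] w0.0177 g15.0
 t12.0 p [0.5546 0.275  0.0888] F [-0.6 -0.6 -0.2] w0.0921 g0.0
[(array([0.557, 0.284, 0.099]), 0.57)]
[(array([0.552, 0.286, 0.107]), 0.49)]
```

Run:
```python
from h import *
G=np.array([.526,.0041,.003]); gy=.029
p=G+[0,0,.029]; env.reach(p+[0,0,.12],down(gy+np.pi)); env.movel(p,rate=.15); st('at')
effector.grasp(50); st('grip')
env.movel(p+[0,0,.09],rate=.1); st('lift')
q=jw(-65-115 and (-.065-.115),0,0)
env.movel([q[0],q[1],p[2]+.09],frame=down(JY+np.pi),rate=.2); st('over')
env.movel([q[0],q[1],.032+.009],rate=.08); st('pre')
im,d,s=shot('wrist','w3.png');P=cloud('wrist',d,s);np.savez('w3.npz',im=im,P=P,d=d)
```

```text
at t15.5 p [0.5267 0.0042 0.0326] F [ 0.2  0.1 -0.4] w0.0918 g0.0
grip t16.5 p [0.526  0.0041 0.032 ] F [ 0.6  0.7 -0.4] w0.0215 g50.0
lift t17.6 p [0.5254 0.0041 0.1214] F [-0.  -0.7 -1.5] w0.0220 g50.0
over t19.4 p [0.3772 0.3025 0.1219] F [-0.7 -0.1 -1.3] w0.0218 g50.0
pre t20.6 p [0.3771 0.3036 0.0414] F [ 0.1  1.2 -1.7] w0.0216 g50.0
```

View pics/w3.png

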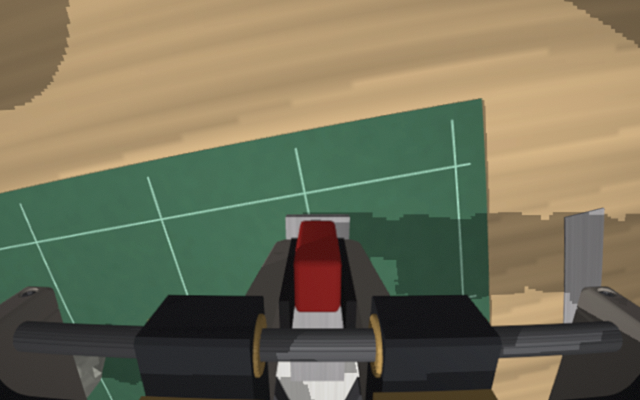

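The wrist view shows the red handle upright between the pads at (320,260), with the blade square to the fingers. Now I'll insert in small steps while watching the force.

Run:
```python
from h import *
shot('scene','s1.png')
for n in ('cam_grip','gauge_tip','jig_stop','gauge'): print(n,[(np.round(x['at'],3),round(x['score'],2)) for x in tip_of('scene',n)])
R=down(JY+np.pi)
for x in np.arange(-.06,-.029,.01):
    q=jw(x-.115,0,0); env.movel([q[0],q[1],.041],frame=R,rate=.05); s=st('%.3f'%x)
    f=RJ.T@s['wrist_force']; print('  jigF',np.round(f,1),np.round(s['moment'],2))
    if abs(f).max()>12: break
im=cv2.imread('pics/s1.png');cv2.imwrite('pics/s1c.png',cv2.resize(im[90:220,320:500],None,fx=3.5,fy=3.5))
```

```text
cam_grip [(array([0.555, 0.285, 0.1  ]), 0.61)]
gauge_tip [(array([0.492, 0.282, 0.014]), 0.62)]
jig_stop [(array([0.583, 0.262, 0.009]), 0.84)]
gauge [(array([0.383, 0.3  , 0.009]), 0.59), (array([0.76 , 0.03 , 0.004]), 0.28)]
-0.060 t21.1 p [0.3822 0.3023 0.0411] F [-0.   0.7 -2.2] w0.0218 g50.0
  jigF [-0.1  0.7 -2.2] [ 0.07  0.02 -0.01]
-0.050 t21.5 p [0.392  0.3004 0.0409] F [-0.2 -0.5 -1.1] w0.0216 g50.0
  jigF [-0.1 -0.5 -1.1] [0.04 0.1  0.02]
-0.040 t21.8 p [0.4018 0.2987 0.041 ] F [-0.2  0.1 -1.2] w0.0218 g50.0
  jigF [-0.3  0.1 -1.2] [-0.02  0.06 -0.03]
-0.030 t22.2 p [0.4116 0.2969 0.041 ] F [ 0.4  0.1 -1.7] w0.0216 g50.0
  jigF [ 0.3  0.2 -1.7] [0.03 0.05 0.01]
```

View pics/s1c.png

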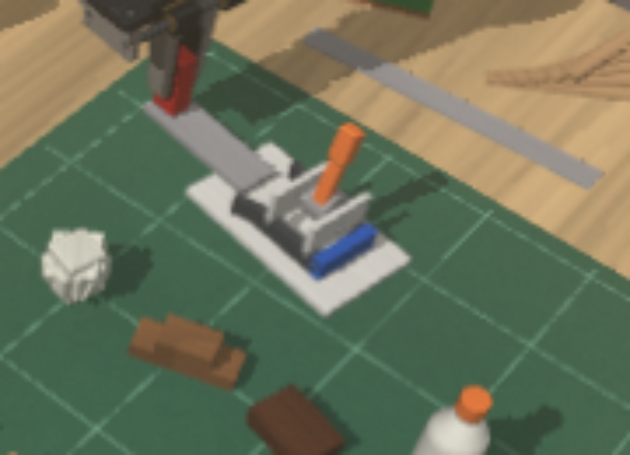

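The scene crop shows the lever up at (345,150) and the blade lined up with the channel mouth at (260,180). No contact forces so far, so I'll keep going.

Run:
```python
from h import *
R=down(JY+np.pi)
for x in list(np.arange(-.02,.021,.01))+[.024,.027,.030,.032,.034]:
    q=jw(x-.115,0,0); env.movel([q[0],q[1],.0405],frame=R,rate=.05); s=env.sense()
    f=RJ.T@s['wrist_force']; print('%.3f'%x,'jigF',np.round(f,1),np.round(s['moment'],2),np.round(RJ.T@(s['ee_pos']-JO),4))
    if abs(f[:2]).max()>10: break
```

```text
-0.020 jigF [ 1.2 -0.3 -1.4] [ 0.05  0.06 -0.02] [-1.346e-01 -1.000e-04  3.740e-02]
-0.010 jigF [-0.4  0.6 -1.5] [0.02 0.08 0.01] [-1.246e-01 -1.000e-04  3.750e-02]
0.000 jigF [-0.   0.6 -2. ] [ 0.    0.02 -0.02] [-1.146e-01 -1.000e-04  3.750e-02]
0.010 jigF [ 0.5  0.4 -0.7] [0.02 0.11 0.02] [-1.046e-01 -1.000e-04  3.750e-02]
0.020 jigF [ 0.3  0.2 -2.9] [ 0.05  0.06 -0.02] [-0.0946 -0.0001  0.0375]
0.024 jigF [-0.4 -0.1 -1.7] [0.03 0.   0.01] [-0.0908 -0.      0.0375]
0.027 jigF [ 0.2  0.7 -1.4] [ 0.04  0.08 -0.01] [-0.0878 -0.      0.0375]
0.030 jigF [-0.7 -0.4 -0.6] [ 0.1   0.3  -0.03] [-0.0851  0.      0.0374]
0.032 jigF [-4.8 -0.4  0.7] [0.1  1.17 0.04] [-0.085  -0.      0.0372]
0.034 jigF [-9.7 -0.6  3.1] [ 0.34  1.94 -0.03] [-0.0849 -0.      0.0371]
```

Run:
```python
from h import *
q=jw(.030-.115,0,0); env.movel([q[0],q[1],.0385],rate=.05); st('low')
effector.release(); st('rel'); env.movel([q[0],q[1],.2],rate=.2)
R=down(JY+np.pi/2)
p=lever(1.1); env.reach(p+[0,0,.08],R)
env.movel(p,rate=.12); st('at'); effector.grasp(25); st('grip')
for th in list(np.arange(1.0,.35,-.1))+[.3,.25,.2,.15,.1,.06]:
    env.movel(lever(th),rate=.08)
    if th<.32:
        s=st('%.2f'%th)
        if abs(s['wrist_force']).max()>35: break
effector.release(); s=st('rel')
env.movel(np.array(s['ee_pos'])+[0,0,.16],rate=.2)
im,d,s=shot('wrist','w4.png');P=cloud('wrist',d,s);np.savez('w4.npz',im=im,P=P,d=d)
for n in ('cam_grip','jig_stop','gauge'): print(n,[(np.round(x['at'],3),round(x['score'],2)) for x in tip_of('wrist',n)])
```

```text
low t25.4 p [0.4701 0.2861 0.0384] F [-1.  -0.  -1.6] w0.0220 g50.0
rel t26.5 p [0.4702 0.2861 0.0385] F [ 0.6 -0.1 -0.3] w0.0918 g0.0
at t29.5 p [0.5569 0.2846 0.0881] F [ 0.3  0.1 -0.3] w0.0920 g0.0
grip t30.6 p [0.5566 0.2844 0.0874] F [ 1.3 -0.  -1.1] w0.0179 g25.0
0.30 t32.6 p [0.5644 0.3266 0.0591] F [1.6 4.5 3.1] w0.0176 g25.0
0.25 t32.9 p [0.5647 0.3281 0.0566] F [1.5 4.5 6.2] w0.0180 g25.0
0.20 t33.1 p [0.565  0.3298 0.0538] F [1.3 3.9 5.7] w0.0177 g25.0
0.15 t33.4 p [0.5653 0.3313 0.051 ] F [2.3 4.9 5.5] w0.0181 g25.0
0.10 t33.6 p [0.5656 0.3328 0.048 ] F [2.7 6.3 4.6] w0.0178 g25.0
0.06 t33.9 p [0.5657 0.3338 0.0457] F [1.6 5.6 5.8] w0.0176 g25.0
rel t35.0 p [0.5649 0.3305 0.0445] F [ 0.5  0.2 -0. ] w0.0921 g0.0
cam_grip [(array([0.562, 0.328, 0.063]), 0.62)]
jig_stop [(array([0.583, 0.263, 0.009]), 0.93), (array([0.759, 0.138, 0.002]), 0.55), (array([0.443, 0.1  , 0.002]), 0.45)]
gauge [(array([0.471, 0.286, 0.014]), 0.58), (array([0.587, 0.263, 0.006]), 0.48)]
```

View pics/w4.png

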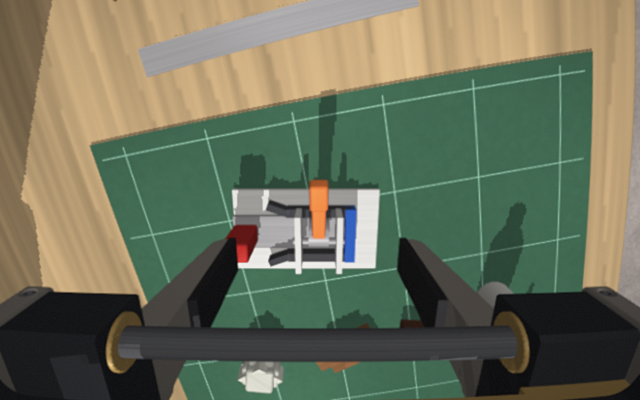

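The wrist view shows the lever pointing left at (318,205), with the handle at (243,243) behind the jig. I'll get the lever's slope from the depth data.

Run:
```python
from h import *
f=np.load('w4.npz');P=f['P'];d=f['d'];hsv=cv2.cvtColor(f['im'],cv2.COLOR_RGB2HSV)
J=(P-JO)@RJ; o=(d>0)&(hsv[...,0]<20)&(hsv[...,1]>160)&(J[...,2]>.03)&(abs(J[...,0])<.02)&(J[...,1]>.045)&(J[...,1]<.1)
q=J[o]; print(len(q),np.polyfit(q[:,1],q[:,2],1),q[:,1].max(),np.percentile(q[:,2],[5,50,95]))
o=(d>0)&(hsv[...,1]>160)&((hsv[...,0]<6)|(hsv[...,0]>174))&(J[...,2]>.06)&(J[...,0]<-.05)&(J[...,0]>-.12)&(abs(J[...,1])<.04)
q=J[o];print(len(q),cv2.minAreaRect((q[:,:2]*1000).astype(np.float32)),np.median(q[:,2]))
```

```text
519 [0.2891977  0.05613483] 0.07535319036850507 [0.06785766 0.07418037 0.07893342]
295 ((-77.68406677246094, 1.591324806213379), (19.98734474182129, 13.887200355529785), 89.87165832519531) 0.07214980675870078
```

Run:
```python
from h import *
R=down(JY+np.pi/2); effector.grasp(20)
p=jw(0,.064,0); env.movel([p[0],p[1],.095],frame=R,rate=.15); st()
for z in np.arange(.088,.0549,-.003):
    env.movel([p[0],p[1],z],rate=.05); s=env.sense(); f=s['wrist_force']
    print('%.3f'%z,np.round(s['ee_pos'][2],4),np.round(f,1))
    if f[2]>28: break
env.movel([p[0],p[1],.2],rate=.2)
effector.release()
im,d,s=shot('wrist','w5.png');P=cloud('wrist',d,s);hsv=cv2.cvtColor(im,cv2.COLOR_RGB2HSV)
J=(P-JO)@RJ; o=(d>0)&(hsv[...,0]<20)&(hsv[...,1]>160)&(J[...,2]>.03)&(abs(J[...,0])<.02)&(J[...,1]>.045)&(J[...,1]<.1)
q=J[o]; print(len(q),np.polyfit(q[:,1],q[:,2],1),q[:,1].max(),np.percentile(q[:,2],[5,50,95]),s['t'])
```

```text
t38.4 p [0.5662 0.3338 0.0959] F [ 0.3 -0.1  0.9] w0.0006 g0.0
0.088 0.0881 [-0.1  0.3 -0.5]
0.085 0.0849 [-0.5  0.3  0.5]
0.082 0.082 [-0.  -0.1  0.5]
0.079 0.0792 [0.7 0.7 2. ]
0.076 0.0767 [1.1 3.2 4.1]
0.073 0.0744 [-0.5  5.5  7.1]
0.070 0.0725 [-2.3  5.7 12. ]
0.067 0.0705 [-1.7  6.  15. ]
0.064 0.0679 [-2.9  7.2 17.3]
0.061 0.0652 [-2.   7.1 16.6]
0.058 0.0644 [-5.3  5.2 30.3]
552 [0.20387787 0.04781634] 0.07984059406974829 [0.05597172 0.06123275 0.06478705] 43.45
```

```bash
cat >> h.py <<'E'
BIN=np.array([.575,-.284]); BY=-.03
SPEC=dict(block=(.080,.032,.031),step=(.086,.031,.032),ply=(.062,.044,.024),stub=(.088,.024,.027),paper=(.053,.052,.050))
def best_down(p,yaw):
    c=[]
    for k in (-1,0,1,2):
        R=down(yaw+k*np.pi); q=solver.inverse_kinematics(np.array(p),R)
        if q is not None: c.append((np.cos(yaw+k*np.pi)>0, abs(q[6])>2.7, abs(q[6]),k,R))
    return min(c,key=lambda t:t[:4])[4]
def look_for(kind,xy,rng=.07):
    im,d,s=shot('wrist'); P=cloud('wrist',d,s); L,W,T=SPEC[kind]; c=[]
    for b in blobs(P,d,box=(.38,.72,-.17,.19)):
        e=abs(b['L']-L)+abs(b['W']-W)+abs(b['top']-T); r=np.hypot(*(b['c']-xy))
        if r<rng and e<.03: c.append((e+.2*r,b))
    return min(c,key=lambda t:t[0])[1] if c else None
def pick_drop(kind,xy,drop):
    xy=np.array(xy); v=[xy[0]-.01,xy[1],.20]
    env.reach(np.array(v),best_down(v,0))
    b=look_for(kind,xy)
    if b is None: print(kind,'NOT FOUND'); return False
    show([b]); p=np.r_[b['c'],.008 if kind!='paper' else .014]
    R=best_down(p,b['yaw'])
    env.movel(p+[0,0,.10],frame=R,rate=.25); env.movel(p,rate=.15)
    effector.grasp(40 if kind!='paper' else 25); st('grip')
    env.movel(p+[0,0,.13],rate=.2); s=st('lift')
    if s['gripper_width']<SPEC[kind][1]-.012: print('LOST'); effector.release(); return False
    c,sn=np.cos(BY),np.sin(BY); t=BIN+np.array([c*drop[0]-sn*drop[1],sn*drop[0]+c*drop[1]])
    Rb=best_down([t[0],t[1],.15],BY)
    env.movel([t[0],t[1],.14],frame=Rb,rate=.3); env.movel([t[0],t[1],.088],rate=.2); s=st('drop')
    ok=s['gripper_width']>SPEC[kind][1]-.012
    effector.release(); env.movel([t[0],t[1],.16],rate=.3)
    print(kind,'ok' if ok else 'LOST EN ROUTE'); return ok
E
python3 - <<'E'
from h import *
# gauge check on the way
env.reach(np.array([.5,.27,.25]),down(JY+np.pi)); im,d,s=shot('wrist','w6.png');P=cloud('wrist',d,s);np.savez('w6.npz',im=im,P=P,d=d)
hsv=cv2.cvtColor(im,cv2.COLOR_RGB2HSV);J=(P-JO)@RJ
for nm,o in (('handle',(hsv[...,1]>120)&((hsv[...,0]<8)|(hsv[...,0]>172))&(J[...,2]>.066)&(J[...,0]<-.05)),('stop',(hsv[...,0]>105)&(hsv[...,0]<125)&(hsv[...,1]>120)&(J[...,2]>.018)),('lever',(hsv[...,0]<20)&(hsv[...,1]>160)&(J[...,1]>.045)&(abs(J[...,0])<.02)&(J[...,2]>.03)),):
    q=J[o&(d>0)&(abs(J[...,0])<.13)&(abs(J[...,1])<.1)]
    if len(q): print(nm,len(q),np.round(np.percentile(q,[2,50,98],axis=0),4).tolist())
pick_drop('block',(.562,-.099),(-.045,-.045))
print(env.sense()['t'])
E
```

```text
handle 525 [[-0.0993, -0.0106, 0.0698], [-0.0861, -0.0001, 0.0727], [-0.072, 0.0096, 0.0744]]
stop 139 [[0.0375, -0.029, 0.0254], [0.0394, -0.0004, 0.0269], [0.0413, 0.0295, 0.0287]]
lever 440 [[-0.0095, 0.046, 0.0531], [-0.0022, 0.0615, 0.0603], [0.0075, 0.0765, 0.065]]
[ 0.562 -0.099] L0.080 W0.032 yaw-0.38 top0.033 n2230 [316. 192.]
grip t48.6 p [ 0.5615 -0.099   0.008 ] F [ 0.3 -0.3 -1. ] w0.0318 g40.0
lift t49.4 p [ 0.5607 -0.0988  0.1371] F [-0.3 -0.8 -0.7] w0.0314 g40.0
drop t50.7 p [ 0.5291 -0.3259  0.0877] F [-0.5  0.2  0.2] w0.0314 g40.0
block ok
52.1
```

The gauge tip works out at jig x ≈ 29 mm, y ≈ 0, and the lever is down. Now the remaining pieces.

Run:
```python
from h import *
for k,xy,dr in [('stub',(.666,-.097),(.045,-.045)),('step',(.558,.099),(-.045,.0)),('ply',(.662,.095),(.045,.0)),('paper',(.457,-.101),(-.045,.035)),('paper',(.444,.095),(.045,.035))]:
    pick_drop(k,xy,dr)
im,d,s=shot('wrist')
env.reach(np.array([.45,.25,.25]),down(np.pi))
shot('top','top2.png'); im=cv2.imread('pics/top2.png'); cv2.imwrite('pics/top2c.png',cv2.resize(im[60:270,140:450],None,fx=2.5,fy=2.5)); st()
```

```text
[ 0.666 -0.097] L0.087 W0.024 yaw-0.36 top0.029 n1752 [320. 193.]
grip t55.6 p [ 0.6657 -0.0973  0.008 ] F [0.2 0.7 0.4] w0.0233 g40.0
lift t56.4 p [ 0.6649 -0.0971  0.1368] F [-1.1  0.2 -0.5] w0.0237 g40.0
drop t57.7 p [ 0.619  -0.3284  0.0875] F [ 1.1 -1.1  0. ] w0.0238 g40.0
stub ok
[0.557 0.099] L0.086 W0.030 yaw0.33 top0.033 n2114 [318. 189.]
grip t63.1 p [0.5572 0.0987 0.0079] F [ 1.2  0.2 -0.4] w0.0301 g40.0
lift t63.9 p [0.5564 0.0985 0.1371] F [ 0.  -0.  -0.7] w0.0294 g40.0
drop t65.8 p [ 0.5302 -0.2814  0.0879] F [0.4 0.6 0.4] w0.0298 g40.0
step ok
[0.662 0.096] L0.062 W0.044 yaw-0.26 top0.025 n2222 [320. 192.]
grip t70.8 p [0.6617 0.0957 0.008 ] F [ 0.6 -0.1  1.3] w0.0439 g40.0
lift t71.6 p [0.6608 0.0957 0.1368] F [ 0.  1. -1.] w0.0437 g40.0
drop t73.5 p [ 0.6201 -0.284   0.0876] F [-0.8 -0.  -0.2] w0.0433 g40.0
ply ok
[ 0.456 -0.101] L0.054 W0.052 yaw1.36 top0.051 n2047 [318. 193.]
grip t79.5 p [ 0.4559 -0.1013  0.0142] F [-0.4 -0.2  3.3] w0.0547 g25.0
lift t80.3 p [ 0.4549 -0.1013  0.1431] F [-0.3 -0.1 -0.9] w0.0548 g25.0
drop t82.3 p [ 0.5309 -0.2474  0.0879] F [ 0.7 -0.6 -0.1] w0.0548 g25.0
paper ok
[0.443 0.096] L0.054 W0.052 yaw0.62 top0.051 n2056 [319. 195.]
grip t87.0 p [0.4436 0.0959 0.0142] F [-0.8 -1.5  3.2] w0.0549 g25.0
lift t87.8 p [0.4428 0.0957 0.1432] F [-0.6 -0.2 -0.7] w0.0549 g25.0
drop t89.7 p [ 0.6208 -0.2494  0.0879] F [-0.3 -0.5  1. ] w0.0549 g25.0
paper ok
 t92.8 p [0.4507 0.249  0.2497] F [-0.9 -0.4 -0.1] w0.0920 g0.0
```

View pics/top2c.png

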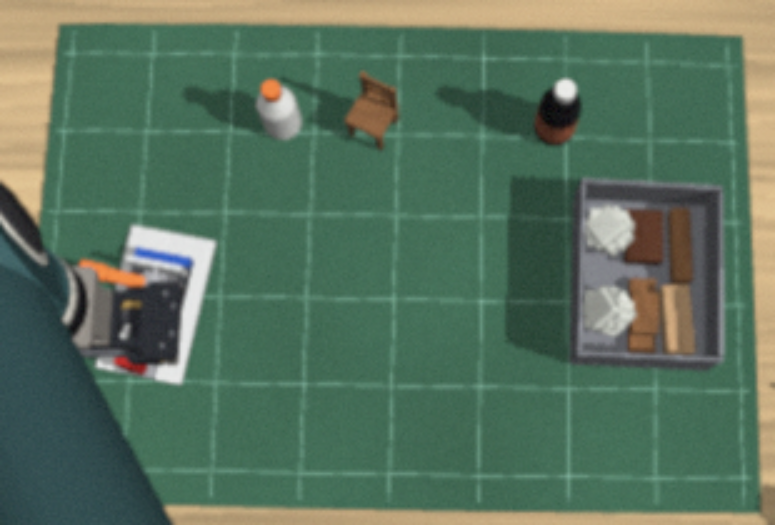

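All six pieces lie in the bin (580–720, 180–360). The mat is otherwise clear and the bystanders stand where they were. One last check of the jig from this pose before I hand in.

Run:
```python
from h import *
im,d,s=shot('wrist');P=cloud('wrist',d,s);hsv=cv2.cvtColor(im,cv2.COLOR_RGB2HSV);J=(P-JO)@RJ
for nm,o in (('handle',(hsv[...,1]>120)&((hsv[...,0]<8)|(hsv[...,0]>172))&(J[...,2]>.066)&(J[...,0]<-.05)),('lever',(hsv[...,0]<20)&(hsv[...,1]>160)&(J[...,1]>.045)&(abs(J[...,0])<.02)&(J[...,2]>.03))):
    q=J[o&(d>0)&(abs(J[...,0])<.13)&(abs(J[...,1])<.1)]; print(nm,len(q),np.round(np.percentile(q,[2,50,98],axis=0),4).tolist())
print(workorder.finish_job()); print(env.sense()['t'])
```

```text
handle 469 [[-0.0993, -0.0108, 0.0677], [-0.0866, -0.0011, 0.0726], [-0.0731, 0.0093, 0.0745]]
lever 411 [[-0.0091, 0.0458, 0.0507], [-0.0025, 0.0606, 0.0602], [0.0073, 0.0756, 0.0654]]
the job is handed in; nothing more can be done
None
the job is handed in; nothing more can be done
```

The job is handed in (no verdict came back): all four offcuts and both paper balls are in the bin, the gauge blade measures within about 2 mm of the stop with the lever down on it, and the chair and bottles stand where they were.

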